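# Fetch a carving from the model case

## Robot

A 6-joint arm with a two-finger parallel gripper is mounted at the origin on a cart in front of the work surface, level with it; the furniture and walls round the work are solid. World frame = base frame: x ahead of the robot, y to its left, z up, the work surface at z = 0. Lengths are in m, angles in degrees, forces in N, time in s.
With the tool pointing down it reaches from about 0.4 to 0.825 m from the base axis. Payload 7 kg.
Tool frame: the origin (TCP) lies between the finger pads; the fingertips stand 19 mm ahead of it and the grasp point (between the pads) is the TCP; z points along the fingers, y is the line along which they close (so a half turn about z gives the same grasp; the last joint's range is limited). The gripper opens to 88 mm and grips with 3 to 60 N. Pads are 19 mm wide; open, the fingers measure 130 mm over their backs; the gripper's body (78 mm by 193 mm) begins 47 mm behind the grasp point.
Start: joints at [81.71, 20.546, 0.682, 0, -70.136, -16.507], TCP at [0.283, 0.613, 0.246] pointing down, gripper open.
Joint ranges: [-176.03, 176.03], [-82.01, 121.73], [-58.28, 71.71], [-173.87, 95.51], [-174.79, -0.11], [-173.66, 173.66]. Speed limits (degrees/s): [136.94, 136.94, 172.46, 180, 180, 180].

## Interface

Orientations are given as [roll, pitch, yaw] about the fixed x, y, z axes, in that order (R = Rz(yaw) Ry(pitch) Rx(roll)).
In Python, from plant import get_obs, snapshot, close_job, spot_in, spot_point gives the robot as it stands.
- The arm moves only by the tool play_rows, never from a script. Its argument "plan" is a list of rows, each a list of 6 numbers: the shift along the tool's x, y, z in cm, then the turn, a rotation vector about the tool's x, y, z in degrees. A call has 1 to 20 rows; each row shifts and turns the commanded pose from where the row before left it, along the tool's axes as they then stand; what a row does not reach is not made up. A row lasts 1/12 s, in which the tool goes at most 41.7 mm and 7.16 degrees, less where a joint would pass 70% of its speed; a pose out of reach is approached as far as the arm can. A call is refused whole if a number of a shift passes 4.17 or a number of a turn 7.16, either way. A call with a gripper value outside its range is refused whole. "grip" is the finger opening in cm, from 0 to 8.76, set as the call begins (left out, the last holds). The fingers move at their own pace and stop on an object; the grip force is fixed at half the most. Time passes only in rows, so rows that do not move let the fingers close. It gives the time, the measured TCP pose, the force, the opening and the grip force at its end, in the units of the state.
- get_obs(): the state, without advancing time (a new reading comes with each control period).
- snapshot(name): name is "scene" or "top" or "wrist"; returns a dict with "frame" (400x640x3 uint8, red, green, blue), "fx", "fy", "cx", "cy" (pixels), "k1" (the pictures are not rectified: a ray, as slopes to the right and down, at radius r is drawn at 1 + k1 r^2 times it, then the intrinsics apply), "position" and "attitude" of the camera in the world. Camera axes: x right, y down, z forward; pixel columns grow to the right and rows downward; lengths in m; the calibration is good to about 2 mm. A picture is of the moment at which its call begins. There is no depth.
- close_job(): hands the job in; it is judged then, once.
Trained networks look in the newest picture that a camera, given by its name, has taken for a name from the list of things; names that differ only in an ending like _2 or _b are one class to them, and where a whole thing is asked for, a point or a joint stands for the part that bears it (a point fixed in the world has none). Each returns a list of dicts, best first, with "score" (0 to 1); they miss things now and then, are a little off and sometimes report something else, mostly with a low value. They report only what shows in the picture. A call takes as long as a camera call.
- spot_in(camera, thing): "position" ([x, y, z] in m, in world coordinates, good to about 4 mm: the middle of the surface that is visible of it).
- spot_point(camera, thing): "position" ([x, y, z] in m, in world coordinates, good to about 4 mm: a listed point, or the origin of a listed thing).
The state is a dict: "clock": time; "joint_pos": joint angles; "qvel": joint speeds; "tau": joint torques, N m; "tool_pos": TCP position; "orientation": TCP orientation; "force": force on the tool from outside, world axes, zero at the start; "moment": the same for the moment, N m; "opening": finger opening in m; "gripper_force": force on a finger pad.
Only numpy, scipy, OpenCV 4.12 (cv2) and the standard library are available. Lean on these libraries where they do the work, as an engineer would, in place of code of your own. Each camera call takes 0.05 s, during which the arm holds its last target. There are 200 camera calls.

## Task

The small white plaster carving in the plywood model case is wanted on the bench. Lift out the case's two wooden keeper bars and lay both flat in the upturned lid, take the carving out and stand it upright in the middle of the sawn stone slab, then put both bars back, seated fully down in the notches of the case, so that the turned finial that stays behind is secured in its pocket. Keep both models upright, leave the finial where it stands, and do not disturb the stone, the pen and the chisel lying near.

Things in the scene. Friction and masses are not known exactly. Their poses are not given: they have to be found in the camera images.
- case: plywood case, fixed, 136 (x) x 228 (y) x 133 mm high; origin centre of underside. End walls 18 mm thick, 133 high; side walls 58 high, 118 apart inside. Pocket floor 8 up, pockets centred at y -52 and +52, low divider between. Bars lie along y in notches of the end walls at x -36 and +36 (22 wide at the bottom, flared to 38 at the top, 22 deep); a seated bar's centre: x -36 or +36, y 0, z 124
- lid: the case's plywood lid, fixed, lying upside down as a shallow felt-lined tray, 250 (x) by 160 (y) by 16 mm; origin at the centre of its underside; its long side along its x; rim 7 mm wide and 16 mm high, inner floor 236 by 146 mm, 6 mm above the origin
- slab_top (a point): centre of the upper face of the sawn grey stone slab, fixed, 110 (x) by 185 (y) by 20 mm, upper face 20 mm above the bench, its long side along its y
- bar_near_c (a point): centre of one wooden keeper bar, loose, 110 g, 16 (x) by 210 (y, its length) by 26 mm (z); at the start it sits in the case's notches at case x = -36 mm. The two bars are alike and may change places
- bar_far_c (a point): centre of the other wooden keeper bar, alike; at the start in the case's notches at case x = +36 mm
- carving_c (a point): small white carving (round body, smaller oval head off to one side), loose, 380 g, 71 (x) x 69 (y) x 125 mm, in one of the case's pockets; the point is on its axis 62.5 mm above its underside. Across x it is symmetric: 70 mm wide 61 mm up, tapering evenly to 61 mm at 85 mm up and 52 at 110; the upper part lies more on its +y side
- finial_c (a point): turned plaster finial (square foot 60 mm wide, urn-shaped body 66 mm, knob 36 mm on top, 124 mm high), loose, standing in the other pocket, where it stays; the point is on its axis 62 mm above its underside
- chunk_c (a point): bystander: broken light stone, loose, 63 by 78 by 34 mm; its centre
- pen_c (a point): bystander: felt pen, loose, 14 mm thick, 138 mm long along its y; its centre
- chisel_c (a point): bystander: steel point chisel, loose, 16 mm thick, 174 mm long along its y; its centre

How it is judged:
By the outcome, as a careful person would: the job done as asked, in the order asked, and still so for the second after the job is handed in, with the robot touching nothing.
It also fails if it takes over 128 s, if anything falls off the work surface, if the arm or the gripper's body presses on something with over 40 N, if the wrist force passes 120 N, or if a joint passes its speed limit or range.

## Working session

There is one attempt and no reset: what is moved stays moved. The work goes in short steps, Python scripts to look and compute and a tool call to move; the robot and the scene stay as the last step left them, time stands still between calls to the robot, and variables do not carry over. Pictures are saved under pics/ and viewed, at most 14 in all, crops included, and the job is handed in when it is done.

Besides the shell and the picture viewer there is one more tool, called after "Emit:" in YAML: its name, and indented under it one key for each argument. play_rows: Moves the arm, as the interface text tells. Its arguments: {"type":"object","properties":{"plan":{"type":"array","items":{"type":"array","items":{"type":"number"}}},"grip":{"type":"number"}},"required":["plan"]}

```bash
mkdir -p pics; ls
cat > h.py <<'E'
import numpy as np, cv2
from scipy.spatial.transform import Rotation as R
from plant import get_obs, snapshot, close_job, spot_in, spot_point
def save(cam,fn):
    s=snapshot(cam); cv2.imwrite('pics/'+fn,s['frame'][:,:,::-1]); return s
E
python3 - <<'E'
from h import *
o=get_obs(); print({k:np.round(v,3) for k,v in o.items()})
for c in ('scene','top'):
    s=save(c,c+'1.png'); print(c,{k:s[k] for k in s if k!='frame'})
    for t in ['case','lid','slab_top','bar_near_c','bar_far_c','carving_c','finial_c','chunk_c','pen_c','chisel_c']:
        print(t,[(np.round(d['position'],3).tolist(),round(d['score'],2)) for d in spot_point(c,t)[:3]])
E
```

```text
pics
{'clock': np.float64(0.0), 'joint_pos': array([ 8.1712e+01,  2.0590e+01,  6.3400e-01, -2.2000e-02, -7.0136e+01,
       -1.6508e+01]), 'qvel': array([-0.053, -0.137, -0.124,  0.03 ,  0.015, -0.049]), 'tau': array([ 1.0000e-03, -5.8272e+01,  2.9305e+01,  6.9970e+00,  7.0000e-03,
       -0.0000e+00]), 'tool_pos': array([0.283, 0.612, 0.245]), 'orientation': array([ 1.79906e+02, -7.00000e-03, -2.48040e+01]), 'force': array([0.086, 0.624, 0.091]), 'moment': array([-0.029,  0.049,  0.044]), 'gripper_force': np.float64(0.0), 'opening': np.float64(0.088)}
scene {'fx': 496.513535822614, 'fy': 496.513535822614, 'cx': 328.6265201884592, 'cy': 198.87430270598247, 'k1': -0.04445407536820985, 'position': array([-0.18055245, -0.72480422,  0.89142473]), 'attitude': array([-128.67920444,    0.28173462,  -43.07839731])}
case [([0.598, -0.264, 0.004], 0.79)]
lid [([0.47, 0.049, -0.002], 0.57)]
slab_top [([0.472, 0.288, 0.017], 0.85)]
bar_near_c [([0.561, -0.253, 0.122], 0.93)]
bar_far_c [([0.365, -0.301, 0.006], 0.25)]
carving_c [([0.613, -0.208, 0.07], 0.75)]
finial_c [([0.63, -0.273, 0.126], 0.7
[... 161 characters left out ...]
54, 0.267, 0.006], 0.71)]
top {'fx': 400.75690699714045, 'fy': 400.75690699714045, 'cx': 314.85193616116123, 'cy': 201.91329265000962, 'k1': -0.004356388364587469, 'position': array([ 0.28777264, -0.00321599,  1.08060862]), 'attitude': array([-1.67373205e+02, -1.57110728e-01, -8.99093431e+01])}
case [([0.599, -0.258, -0.007], 0.85)]
lid [([0.467, 0.048, 0.002], 0.73)]
slab_top [([0.473, 0.289, 0.02], 0.92)]
bar_near_c [([0.565, -0.251, 0.123], 0.65)]
bar_far_c [([0.634, -0.268, 0.124], 0.96)]
carving_c [([0.609, -0.209, 0.068], 0.93)]
finial_c [([0.584, -0.309, 0.07], 0.96)]
chunk_c [([0.358, -0.104, 0.018], 0.73)]
pen_c [([0.368, -0.305, 0.008], 0.69)]
chisel_c [([0.66, 0.274, 0.009], 0.8)]
```

View pics/scene1.png

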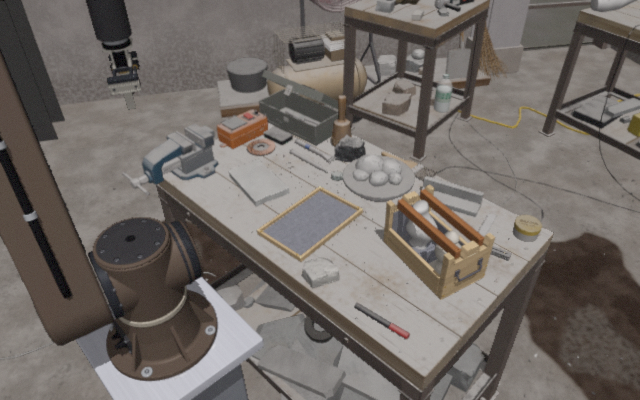

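View pics/top1.png

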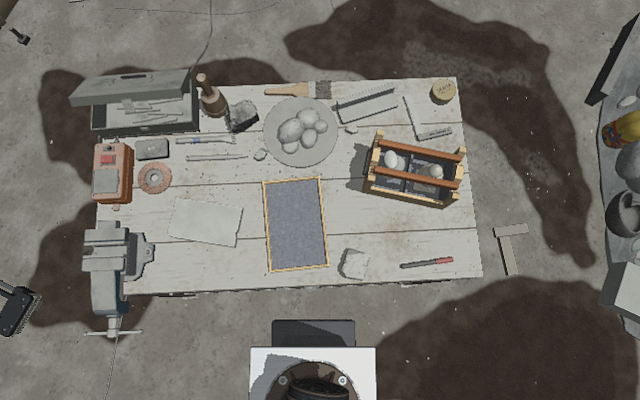

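The scene view shows the case at about (440,240), the lid at (310,222), the slab at (258,182), the chunk at (320,272) and the pen at (382,320). In the top view the case is at (415,170), slightly turned, with two orange bars. The lid is at (295,223), the slab at (205,222) and the chisel at (215,156). Next I get the yaws from colour masks.

```bash
cat >> h.py <<'E'
def unproj(s,px,z):
    K=np.array([[s['fx'],0,s['cx']],[0,s['fy'],s['cy']],[0,0,1]])
    n=cv2.undistortPoints(np.float64(px).reshape(-1,1,2),K,np.array([s['k1'],0,0,0.])).reshape(-1,2)
    d=np.c_[n,np.ones(len(n))]@R.from_euler('xyz',s['attitude'],degrees=True).as_matrix().T
    p=np.array(s['position']); return p+d*((z-p[2])/d[:,2])[:,None]
def proj(s,P):
    K=np.array([[s['fx'],0,s['cx']],[0,s['fy'],s['cy']],[0,0,1]])
    M=R.from_euler('xyz',s['attitude'],degrees=True).as_matrix().T
    return cv2.projectPoints(np.float64(P).reshape(-1,1,3),cv2.Rodrigues(M)[0],-M@np.array(s['position']),K,np.array([s['k1'],0,0,0.]))[0].reshape(-1,2)
def rects(s,mask,z,amin):
    cs,_=cv2.findContours(mask.astype(np.uint8),cv2.RETR_EXTERNAL,cv2.CHAIN_APPROX_NONE)
    for c in cs:
        if cv2.contourArea(c)<amin: continue
        w=unproj(s,c.reshape(-1,2),z)[:,:2]
        (cx,cy),(a,b),_=r=cv2.minAreaRect(np.float32(w*1000)); q=cv2.boxPoints(r)
        e=max(q[1]-q[0],q[2]-q[1],key=np.linalg.norm)
        print('ctr',round(cx,1),round(cy,1),'size',round(max(a,b)),round(min(a,b)),'long dir',round(np.degrees(np.arctan2(e[1],e[0]))%180,1))
E
cat > m.py <<'E'
from h import *
s=snapshot('top'); h=cv2.cvtColor(s['frame'],cv2.COLOR_RGB2HSV).astype(int)
H,S,V=h[...,0],h[...,1],h[...,2]
for n,p in dict(bar=(415,143),felt=(295,223),slab=(205,222),rim=(266,225)).items(): print(n,h[p[1],p[0]])
roi=np.zeros(H.shape,bool); roi[120:215,355:475]=1
print('bars'); rects(s,cv2.morphologyEx((roi&(H<14)&(S>110)).astype(np.uint8),cv2.MORPH_OPEN,np.ones((3,3))),.137,100)
roi[:]=0; roi[170:280,255:335]=1
print('lid'); rects(s,cv2.morphologyEx((roi&(V<150)).astype(np.uint8),cv2.MORPH_OPEN,np.ones((5,5))),.006,1000)
E
python3 m.py
```

```text
bar [ 30  10 183]
felt [109  15 138]
slab [ 36   7 185]
rim [ 19  80 185]
bars
ctr 561.3 -252.7 size 208 20 long dir 78.3
ctr 630.2 -264.7 size 205 21 long dir 78.1
lid
ctr 472.1 47.9 size 239 146 long dir 6.1
```

Emit:
play_rows:
  plan:
    - [0,0,-3,0,0,0]
    - [0,2,-3,0,0,0]
    - [2,3,-2,0,0,0]
    - [2.5,3.2,0,0,0,6]
    - [2.5,3.2,0,0,0,6]
    - [2.5,3.2,0,0,0,6]

```text
clock: 1.65
tool_pos: [0.2958, 0.4369, 0.3257]
orientation: [-180.0, 0.0, -43.1]
force: [0.4, 0.1, 0.9]
opening: 0.0877
gripper_force: 0.0
```

Emit:
play_rows:
  plan:
    - [0,0,0,0,0,6.52]
    - [0,0,0,0,0,6.52]
    - [0,0,0,0,0,6.52]
    - [0,0,0,0,0,6.52]
    - [0,0,0,0,0,6.52]
    - [0,0,0,0,0,6.52]
    - [0,0,0,0,0,6.52]
    - [0,0,0,0,0,6.52]
    - [0,0,0,0,0,6.54]
  grip: 4.0

```text
clock: 2.4
tool_pos: [0.2955, 0.4385, 0.3257]
orientation: [180.0, 0.0, -101.8]
force: [-0.3, 0.2, 0.3]
opening: 0.0405
gripper_force: 0.0
```

Emit:
play_rows:
  plan:
    - [2.28,-1.7,0,0,0,0]
    - [3.28,-2.24,0,0,0,0]
    - [3.28,-2.24,0,0,0,0]
    - [3.28,-2.24,0,0,0,0]
    - [3.28,-2.24,0,0,0,0]
    - [3.28,-2.24,0,0,0,0]
    - [3.28,-2.24,0,0,0,0]
    - [3.28,-2.24,0,0,0,0]
    - [3.28,-2.24,0,0,0,0]
    - [3.28,-2.24,0,0,0,0]
    - [3.28,-2.24,0,0,0,0]
    - [3.28,-2.24,0,0,0,0]
    - [3.28,-2.24,0,0,0,0]
    - [3.28,-2.24,0,0,0,0]
    - [3.28,-2.24,0,0,0,0]
    - [3.28,-2.24,0,0,0,0]
    - [3.28,-2.24,0,0,0,0]
    - [3.28,-2.24,0,0,0,0]
    - [3.28,-2.24,0,0,0,0]
    - [1.5,-1.0,0,0,0,0]

```text
clock: 4.07
tool_pos: [0.5927, -0.2667, 0.3245]
orientation: [179.9, -0.0, -101.6]
force: [0.0, 0.3, -0.3]
opening: 0.0397
gripper_force: 0.0
```

```bash
cat > w.py <<'E'
import sys
from h import *
cam,fn=sys.argv[1:3]; s=save(cam,fn); o=get_obs(); print(round(float(o['clock']),2),np.round(o['tool_pos'],4),np.round(o['orientation'],1),np.round(s['position'],3),np.round(s['attitude'],1))
for t in sys.argv[3:]:
    print(t,[(np.round(d['position'],4).tolist(),round(d['score'],2)) for d in spot_point(cam,t)[:3]])
E
python3 w.py wrist w1.png case bar_near_c bar_far_c carving_c finial_c
```

```text
4.12 [ 0.593  -0.2679  0.3238] [ 1.799e+02 -1.000e-01 -1.017e+02] [ 0.574 -0.349  0.465] [162.1  -0.  168.4]
case [([0.5964, -0.2601, 0.0009], 0.89)]
bar_near_c [([0.5649, -0.2533, 0.126], 0.65), ([0.5953, -0.2617, 0.0023], 0.33)]
bar_far_c [([0.6362, -0.2643, 0.1261], 0.86)]
carving_c [([0.6162, -0.2076, 0.0675], 0.85), ([0.5974, -0.2591, -0.0003], 0.4)]
finial_c [([0.5869, -0.3141, 0.069], 0.83)]
```

View pics/w1.png

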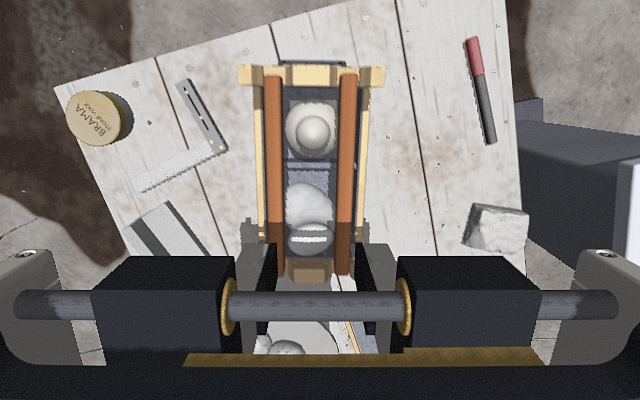

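The wrist view shows the far bar at column ~275, the near bar at ~345, the finial at (312,130) and the carving at (308,220) with its head toward +y. The case looks square to the gripper, so I measure the bars from this picture.

Run:
```python
from h import *
s=snapshot('wrist'); h=cv2.cvtColor(s['frame'],cv2.COLOR_RGB2HSV).astype(int)
H,S,V=h[...,0],h[...,1],h[...,2]
print(h[150,272],h[150,346])
# top-face edges: fit lines on columns per row
for lo,hi in ((258,292),(330,362)):
    L=[];Rr=[]
    for v in range(85,225,3):
        c=[u for u in range(lo,hi) if S[v,u]>100 and H[v,u]<14]
        if len(c)>5: L.append((c[0]-.5,v)); Rr.append((c[-1]+.5,v))
    for e in (L,Rr):
        w=unproj(s,e,.137)*1000; vx,vy,x0,y0=cv2.fitLine(np.float32(w[:,:2]),cv2.DIST_HUBER,0,.01,.01).ravel()
        t=(-262-y0)/vy
        print('x at y=-262:',round(x0+vx*t,1),'dir',round(np.degrees(np.arctan2(vy,vx))%180,2))
```

```text
[ 11 139 183] [ 12 142 180]
x at y=-262: 642.1 dir 77.71
x at y=-262: 624.5 dir 77.5
x at y=-262: 570.1 dir 77.7
x at y=-262: 553.2 dir 77.9
```

Emit:
play_rows:
  plan:
    - [-0.44,1.63,1,0,0,0.6]
    - [-0.44,1.63,2,0,0,0]
    - [0,0,3,0,0,0]
    - [0,0,3.5,0,0,0]
    - [0,0,3.5,0,0,0]
    - [0,0,2.5,0,0,0]
    - [0,0,1.6,0,0,0]
    - [0,0,1.0,0,0,0]
    - [0,0,0.6,0,0,0]
    - [0,0,0.4,0,0,0]
    - [0,0,0,0,0,0]
    - [0,0,0,0,0,0]

```text
clock: 5.42
tool_pos: [0.5624, -0.2475, 0.1356]
orientation: [-179.9, -0.0, -102.1]
force: [0.2, -0.3, -0.3]
opening: 0.0396
gripper_force: 0.0
```

```bash
python3 w.py wrist w2.png bar_near_c
```

```text
5.47 [ 0.5624 -0.2476  0.1358] [-179.9   -0.  -102.1] [ 0.543 -0.33   0.276] [1.621e+02 1.000e-01 1.680e+02]
bar_near_c [([0.5618, -0.2554, 0.1227], 0.66)]
```

View pics/w2.png

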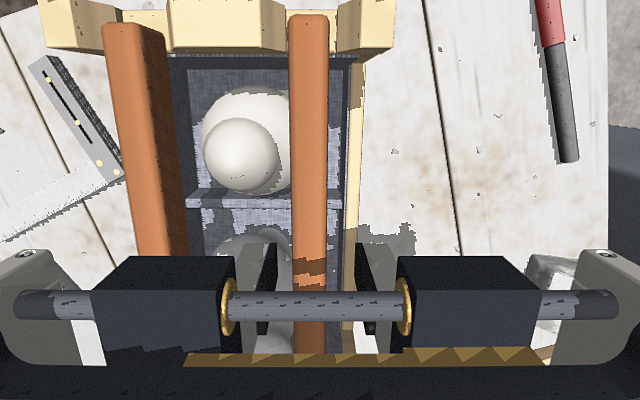

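The near bar (column ~310) lies between the fingers (265 and 370), about 2 mm toward +x of their middle. I correct for that and grip.

Emit:
play_rows:
  plan:
    - [0.5,-0.23,0.2,0,0,0.2]
    - [0,0,0,0,0,0]
    - [0,0,0,0,0,0]

```text
clock: 5.77
tool_pos: [0.563, -0.2533, 0.1327]
orientation: [-180.0, 0.0, -102.3]
force: [0.1, -0.0, 0.3]
opening: 0.0399
gripper_force: 0.0
```

Emit:
play_rows:
  plan:
    - [0,0,0,0,0,0]
    - [0,0,0,0,0,0]
    - [0,0,0,0,0,0]
    - [0,0,0,0,0,0]
    - [0,0,0,0,0,0]
    - [0,0,0,0,0,0]
  grip: 0.8

```text
clock: 6.27
tool_pos: [0.563, -0.2529, 0.1326]
orientation: [-180.0, -0.0, -102.3]
force: [0.4, -1.0, 0.4]
opening: 0.0161
gripper_force: 30.0
```

Emit:
play_rows:
  plan:
    - [0,0,-1,0,0,0]
    - [0,0,-2.5,0,0,0]
    - [0,0,-3,0,0,0]
    - [0,0,-3,0,0,0]
    - [0,0,-2.5,0,0,7.16]
    - [0,0,0,0,0,7.16]
    - [0,0,0,0,0,7.16]
    - [0,0,0,0,0,7.16]
    - [0,0,0,0,0,7.16]
    - [0,0,0,0,0,7.16]
    - [0,0,0,0,0,7.16]
    - [0,0,0,0,0,7.16]
    - [0,0,0,0,0,7.16]
    - [0,0,0,0,0,7.16]

```text
clock: 7.43
tool_pos: [0.5627, -0.2528, 0.2531]
orientation: [180.0, -0.0, -174.3]
force: [-0.2, 0.2, -0.8]
opening: 0.0155
gripper_force: 30.0
```

Emit:
play_rows:
  plan:
    - [0.3,1.7,0,0,0,0]
    - [0.6,3.4,0,0,0,0]
    - [0.6,3.4,0,0,0,0]
    - [0.6,3.4,0,0,0,0]
    - [0.6,3.4,0,0,0,0]
    - [0.6,3.4,0,0,0,0]
    - [0.6,3.4,0,0,0,0]
    - [0.6,3.4,0,0,0,0]
    - [0.6,3.4,1,0,0,0]
    - [0.6,3.4,2,0,0,0]
    - [0.3,1.6,3,0,0,0]
    - [0,0,3,0,0,0]
    - [0,0,3,0,0,0]
    - [0,0,2,0,0,0]
    - [0,0,0,0,0,0]
    - [0,0,0,0,0,0]

```text
clock: 8.77
tool_pos: [0.467, 0.0776, 0.1127]
orientation: [-179.9, -0.1, -173.9]
force: [-0.6, 0.1, -1.6]
opening: 0.0159
gripper_force: 30.0
```

```bash
python3 w.py wrist w3.png lid bar_near_c
```

```text
8.82 [0.4679 0.078  0.1137] [-180.     0.  -173.9] [0.382 0.068 0.253] [1.622e+02 1.000e-01 9.620e+01]
lid [([0.4685, 0.0443, -0.0034], 0.97)]
bar_near_c [([0.4652, 0.079, 0.1051], 0.75)]
```

View pics/w3.png

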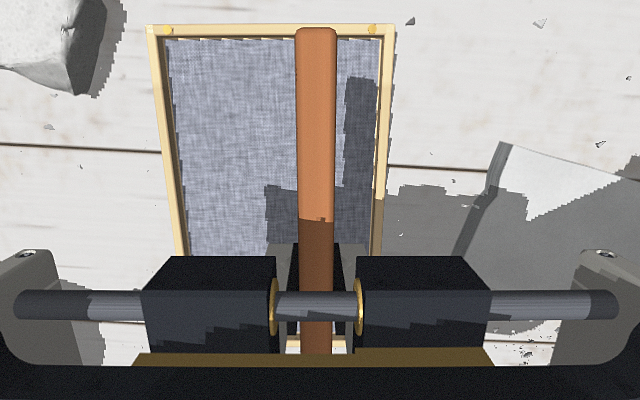

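The bar hangs over the lid at column ~316, and the lid's near-end rim corners are at (148,25) and (393,25). I check the fit against these pixels.

Run:
```python
from h import *
s=snapshot('wrist')
w=unproj(s,[(148,25),(393,25),(187,254),(372,254)],.016)*1000; print(np.round(w[:,:2],1))
e=w[1]-w[0]; print('width',np.linalg.norm(e[:2]),'lid x dir',np.degrees(np.arctan2(-e[1],-e[0]))+90, 'end mid',(w[0]+w[1])[:2]/2)
b=unproj(s,[(296,32),(337,32)],.114+.0043)*1000; print('bar end top',np.round(b,1), b.mean(0))
```

```text
[[355.1 -42. ]
 [338.7 114. ]
 [516.1 -18.2]
 [500.5 126.2]]
width 156.83798860397886 lid x dir 5.9969345184026395 end mid [346.86319165  36.00663899]
bar end top [[364.   59.7 118.3]
 [362.4  74.6 118.3]] [363.17151748  67.13808315 118.3       ]
```

Emit:
play_rows:
  plan:
    - [0,0,2,0,0,0]
    - [0,0,2.4,0,0,0]
    - [0,0,2,0,0,0]
    - [0,0,1,0,0,0]
    - [0,0,0.5,0,0,0]
    - [0,0,0.3,0,0,0]
    - [0,0,0.2,0,0,0]
    - [0,0,0,0,0,0]
    - [0,0,0,0,0,0]

```text
clock: 9.72
tool_pos: [0.4678, 0.0781, 0.0294]
orientation: [180.0, 0.1, -173.9]
force: [0.3, -0.7, -1.4]
opening: 0.0157
gripper_force: 30.0
```

Emit:
play_rows:
  plan:
    - [0,0,0.1,0,0,0]
    - [0,0,0.08,0,0,0]
    - [0,0,0,0,0,0]
    - [0,0,0,0,0,0]

```text
clock: 10.05
tool_pos: [0.4677, 0.0781, 0.0275]
orientation: [180.0, 0.1, -173.9]
force: [-2.1, 0.3, 5.9]
opening: 0.0159
gripper_force: 30.0
```

Emit:
play_rows:
  plan:
    - [0,0,0,0,0,0]
    - [0,0,0,0,0,0]
    - [0,0,0,0,0,0]
  grip: 2.4

```text
clock: 10.3
tool_pos: [0.4674, 0.0779, 0.0269]
orientation: [180.0, 0.0, -173.9]
force: [0.0, 0.0, -0.0]
opening: 0.0233
gripper_force: 0.0
```

Emit:
play_rows:
  plan:
    - [0,0,-1.5,0,0,0]
    - [0,0,-3,0,0,0]
    - [0,0,-4,0,0,0]
    - [0,0,-4,0,0,0]
    - [0,0,-4,0,0,0]
    - [-0.64,-1.81,-4,0,0,0]
    - [-1.28,-3.62,-1,0,0,0]
    - [-1.28,-3.62,0,0,0,0]
    - [-1.28,-3.62,0,0,0,0]
    - [-1.28,-3.62,0,0,0,0]
    - [-1.28,-3.62,0,0,0,0]
    - [-1.28,-3.62,0,0,0,0]
    - [-1.28,-3.62,0,0,0,0]
    - [-1.28,-3.62,0,0,0,0]
    - [-1.28,-3.62,0,0,0,0]
    - [-0.64,-1.81,0,0,0,0]

```text
clock: 11.63
tool_pos: [0.6333, -0.2712, 0.2381]
orientation: [-180.0, -0.1, -174.0]
force: [0.0, 1.8, -0.8]
opening: 0.0238
gripper_force: 0.0
```

Emit:
play_rows:
  plan:
    - [0,0,0,0,0,-7.16]
    - [0,0,0,0,0,-7.16]
    - [0,0,0,0,0,-7.16]
    - [0,0,0,0,0,-7.16]
    - [0,0,0,0,0,-7.16]
    - [0,0,0,0,0,-7.16]
    - [0,0,0,0,0,-7.16]
    - [0,0,0,0,0,-7.16]
    - [0,0,2,0,0,-7.16]
    - [0,0,3,0,0,-7.16]
    - [0,0,2,0,0,0]
    - [0,0,0,0,0,0]
  grip: 4.0

```text
clock: 12.63
tool_pos: [0.6297, -0.2666, 0.164]
orientation: [179.5, 0.0, -102.3]
force: [-0.6, 1.0, -0.5]
opening: 0.0397
gripper_force: 0.0
```

```bash
python3 w.py wrist w4.png bar_far_c carving_c
```

```text
12.68 [ 0.631  -0.2672  0.1667] [ 179.7   -0.  -102.4] [ 0.611 -0.349  0.304] [162.1  -0.4 167.7]
bar_far_c [([0.6357, -0.2665, 0.1219], 0.93)]
carving_c [([0.6125, -0.2086, 0.0692], 0.61)]
```

View pics/w4.png

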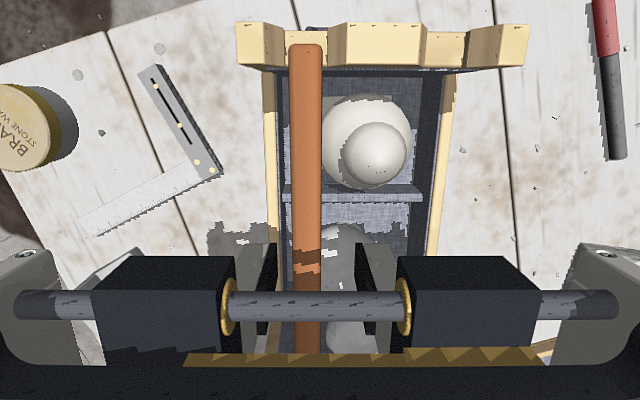

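The far bar (column ~305) lies slightly to the +x side of the fingers' middle (~318). I shift about 3 mm, go down and grip.

Emit:
play_rows:
  plan:
    - [0.06,-0.33,1,0,0,0]
    - [0,0,1.2,0,0,0]
    - [0,0,0.8,0,0,0]
    - [0,0,0.4,0,0,0]
    - [0,0,0,0,0,0]
    - [0,0,0,0,0,0]

```text
clock: 13.28
tool_pos: [0.6355, -0.2688, 0.135]
orientation: [180.0, -0.0, -102.3]
force: [-0.7, 0.7, 0.6]
opening: 0.0401
gripper_force: 0.0
```

Emit:
play_rows:
  plan:
    - [0,0,0,0,0,0]
    - [0,0,0,0,0,0]
    - [0,0,0,0,0,0]
    - [0,0,0,0,0,0]
    - [0,0,0,0,0,0]
    - [0,0,0,0,0,0]
  grip: 0.8

```text
clock: 13.78
tool_pos: [0.6356, -0.2688, 0.1357]
orientation: [-180.0, -0.0, -102.3]
force: [-1.3, 0.9, 1.6]
opening: 0.0159
gripper_force: 30.0
```

Emit:
play_rows:
  plan:
    - [0,0,-1,0,0,0]
    - [0,0,-2.5,0,0,0]
    - [0,0,-3,0,0,0]
    - [0,0,-3,0,0,0]
    - [0,0,-2.5,0,0,7.16]
    - [0,0,0,0,0,7.16]
    - [0,0,0,0,0,7.16]
    - [0,0,0,0,0,7.16]
    - [0,0,0,0,0,7.16]
    - [0,0,0,0,0,7.16]
    - [0,0,0,0,0,7.16]
    - [0,0,0,0,0,7.16]
    - [0,0,0,0,0,7.16]
    - [0,0,0,0,0,7.16]

```text
clock: 14.95
tool_pos: [0.6355, -0.2687, 0.2559]
orientation: [-180.0, 0.0, -174.2]
force: [0.2, -0.0, -1.3]
opening: 0.0159
gripper_force: 30.0
```

Emit:
play_rows:
  plan:
    - [0.65,1.5,0,0,0,0]
    - [1.3,3.03,0,0,0,0]
    - [1.3,3.03,0,0,0,0]
    - [1.3,3.03,0,0,0,0]
    - [1.3,3.03,0,0,0,0]
    - [1.3,3.03,0,0,0,0]
    - [1.3,3.03,0,0,0,0]
    - [1.3,3.03,0,0,0,0]
    - [1.3,3.03,1,0,0,0]
    - [1.3,3.03,2,0,0,0]
    - [0.65,1.5,3,0,0,0]
    - [0,0,3,0,0,0]
    - [0,0,3,0,0,0]
    - [0,0,3,0,0,0]
    - [0,0,3,0,0,0]
    - [0,0,2,0,0,0]
    - [0,0,0.5,0,0,0]
    - [0,0,0,0,0,0]
    - [0,0,0,0,0,0]

```text
clock: 16.53
tool_pos: [0.475, 0.0186, 0.0513]
orientation: [-180.0, 0.0, -173.9]
force: [0.1, -0.7, -0.7]
opening: 0.016
gripper_force: 30.0
```

Down another 2.1 cm, slowly at the end.

Emit:
play_rows:
  plan:
    - [0,0,0.8,0,0,0]
    - [0,0,0.6,0,0,0]
    - [0,0,0.4,0,0,0]
    - [0,0,0.15,0,0,0]
    - [0,0,0.1,0,0,0]
    - [0,0,0.05,0,0,0]
    - [0,0,0,0,0,0]
    - [0,0,0,0,0,0]

```text
clock: 17.2
tool_pos: [0.474, 0.0183, 0.0305]
orientation: [-180.0, 0.0, -173.9]
force: [-6.3, 1.4, 16.9]
opening: 0.0159
gripper_force: 30.0
```

Emit:
play_rows:
  plan:
    - [0,0,0,0,0,0]
    - [0,0,0,0,0,0]
    - [0,0,0,0,0,0]
  grip: 2.4

```text
clock: 17.45
tool_pos: [0.4744, 0.0185, 0.0295]
orientation: [180.0, 0.0, -173.9]
force: [0.3, 0.3, 0.5]
opening: 0.0235
gripper_force: 0.0
```

Emit:
play_rows:
  plan:
    - [0,0,-1.5,0,0,0]
    - [0,0,-3,0,0,0]
    - [0,0,-4,0,0,0]
    - [0,0,-4,0,0,0]
    - [0,0,-4,0,0,0]
    - [-0.81,-1.72,-4,0,0,0]
    - [-1.62,-3.43,-3,0,0,0]
    - [-1.62,-3.43,0,0,0,0]
    - [-1.62,-3.43,0,0,0,0]
    - [-1.62,-3.43,0,0,0,0]
    - [-1.62,-3.43,0,0,0,-7.16]
    - [-1.22,-2.4,0,0,0,0]
    - [0,0,0,0,0,-7.16]
    - [0,0,0,0,0,-7.16]
    - [0,0,0,0,0,-7.16]
    - [0,0,0,0,0,-7.16]

```text
clock: 18.78
tool_pos: [0.5964, -0.1747, 0.2571]
orientation: [180.0, -0.0, -137.9]
force: [0.1, -0.1, -0.1]
opening: 0.0244
gripper_force: 0.0
```

Emit:
play_rows:
  plan:
    - [0,0,0,0,0,-7.16]
    - [0,0,0,0,0,-7.16]
    - [0,0,0,0,0,-7.16]
    - [0,0,0,0,0,-7.16]
    - [0,0,0,0,0,-7.16]
    - [0,0,0,0,0,0]
    - [0,0,0,0,0,0]
  grip: 8.76

```text
clock: 19.37
tool_pos: [0.5965, -0.1743, 0.2575]
orientation: [180.0, -0.0, -102.7]
force: [-0.2, -0.5, 0.1]
opening: 0.065
gripper_force: 0.0
```

```bash
python3 w.py wrist w5.png carving_c finial_c; python3 w.py top top2.png carving_c; python3 w.py scene sc2.png carving_c
```

```text
19.42 [ 0.5965 -0.1743  0.2576] [ 180.    -0.  -102.7] [ 0.577 -0.256  0.398] [162.1  -0.  167.4]
carving_c [([0.6144, -0.2085, 0.0703], 0.63)]
finial_c [([0.5857, -0.3129, 0.067], 0.84)]
19.57 [ 0.5965 -0.1744  0.2577] [ 180.    -0.  -102.6] [ 0.288 -0.003  1.081] [-167.4   -0.2  -89.9]
carving_c []
19.67 [ 0.5965 -0.1743  0.2578] [ 180.    -0.  -102.5] [-0.181 -0.725  0.891] [-128.7    0.3  -43.1]
carving_c [([0.6129, -0.2101, 0.0675], 0.74)]
```

View pics/w5.png

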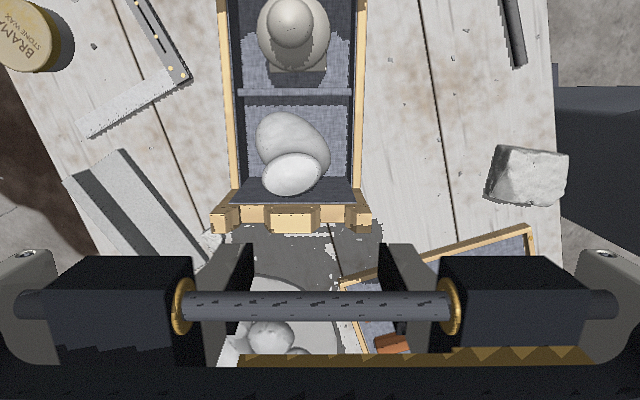

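The carving lies at about (293,155) in the pocket, with its oval head at (291,175). It looks turned a little in the pocket, so I view an enlarged crop.

Run:
```python
from h import *
i=cv2.imread('pics/w5.png')[85:240,205:385]; cv2.imwrite('pics/w5c.png',cv2.resize(i,None,fx=3.8,fy=3.8,interpolation=cv2.INTER_CUBIC))
s=snapshot('wrist')
# expected outline: axis base and top for spot estimate
print(proj(s,[[.6134,-.209,.008],[.6134,-.209,.07],[.6134,-.209,.133]]))
print(unproj(s,[(291,175)],.115))
```

```text
[[293.51448408 139.98015181]
 [289.5177085  148.87568423]
 [283.65929774 161.92198589]]
[[ 0.61250039 -0.19334292  0.115     ]]
```

View pics/w5c.png

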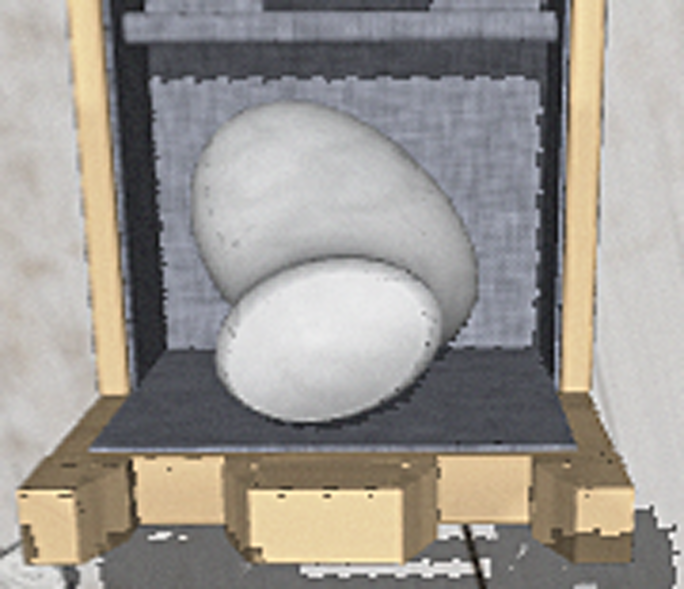

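The crop shows the oval head centred at about crop (328,340) with its right end ~15° up, so the carving is turned roughly +15° in the pocket. I fit it numerically.

Run:
```python
from h import *
s=snapshot('wrist')
c=lambda L: np.array(L,float)/3.8+[205,85]
hd=c([(217,360),(330,257),(441,330),(305,422),(240,300),(265,275),(400,272),(432,300),(425,360),(385,398),(350,415),(260,410),(230,385)])
w=unproj(s,hd,.115)[:,:2]*1000
(cx,cy),(a,b),ang=cv2.fitEllipse(np.float32(w)); 
print('head',cx,cy,a,b,'axis a dir',ang,'b dir',ang+90,' (world deg)')
bd=c([(290,100),(230,125),(195,180),(193,220),(205,265),(235,303),(370,130),(420,175),(460,230),(477,280),(465,320),(440,350)])
for z in (.055,.069,.085):
    w=unproj(s,bd,z)[:,:2]*1000
    print(z,'body ell',[np.round(v,1) for v in cv2.fitEllipse(np.float32(w))])
    print(np.round(np.linalg.norm(w-[613.4,-209],axis=1),1))
```

```text
head 612.4592895507812 -193.87843322753906 36.92940902709961 50.90400314331055 axis a dir 93.20720672607422 b dir 183.20720672607422  (world deg)
0.055 body ell [array([ 612.2, -205.7]), array([61.5, 84. ]), np.float64(35.8)]
[35.7 37.3 37.  35.4 33.7 31.3 29.7 29.6 36.  42.6 44.4 44.4]
0.069 body ell [array([ 610.8, -207.8]), array([59. , 80.6]), np.float64(35.8)]
[36.1 36.8 35.4 33.2 30.8 27.9 30.9 30.5 35.7 41.3 42.3 41.8]
0.085 body ell [array([ 609.1, -210.1]), array([56.2, 76.6]), np.float64(35.8)]
[36.8 36.5 33.9 31.  27.7 24.1 32.3 31.5 35.5 39.9 40.2 39. ]
```

Emit:
play_rows:
  plan:
    - [0,0,0,0,0,-5.3]
    - [0,0,0,0,0,-5.3]
    - [0,0,0,0,0,-5.2]
    - [-1.62,-0.66,0,0,0,0]
    - [-1.62,-0.67,0,0,0,0]
    - [0,0,0,0,0,0]
    - [0,0,0,0,0,0]

```text
clock: 20.4
tool_pos: [0.608, -0.1406, 0.2577]
orientation: [180.0, -0.0, -86.6]
force: [0.0, -0.6, -0.7]
opening: 0.0879
gripper_force: 0.0
```

```bash
python3 w.py wrist w6.png carving_c
python3 - <<'E'
from h import *
s=snapshot('wrist')
a=np.radians(3.2); ax=np.array([.6134,-.209])
X=np.array([np.cos(a),np.sin(a)]);Y=np.array([-X[1],X[0]])
i=cv2.imread('pics/w6.png')
def P(x,y,z): return proj(s,[np.r_[ax+X*x*1e-3+Y*y*1e-3,z]])[0]
print('axis',P(0,0,.069),'x+-35',P(35,0,.069),P(-35,0,.069))
u,v=P(0,0,.069); u0=int(u)-80; v0=max(0,int(v)-60)
cr=cv2.resize(i[v0:v0+130,u0:u0+160],None,fx=4.5,fy=4.5,interpolation=cv2.INTER_CUBIC)
def T(p): return tuple(int(q) for q in ((p-[u0,v0])*4.5+2))
t=np.linspace(0,2*np.pi,60)
for (r1,r2,yo,z,c) in ((35,34.5,0,.069,(0,0,255)),(26,18.5,15,.118,(0,200,0))):
    cv2.polylines(cr,[np.array([T(P(r1*np.cos(q),yo+r2*np.sin(q),z)) for q in t])],1,c,1)
for x in (30.5,-30.5): cv2.line(cr,T(P(x,-20,.093)),T(P(x,40,.093)),(255,0,0),1)
cv2.circle(cr,T(P(0,0,.069)),4,(0,0,255),-1)
cv2.imwrite('pics/w6c.png',cr); print(u0,v0)
E
```

```text
20.45 [ 0.6079 -0.141   0.2578] [180.   -0.  -86.6] [ 0.611 -0.225  0.398] [ 162.1    0.  -176.5]
carving_c [([0.6124, -0.2068, 0.068], 0.64), ([0.596, -0.259, -0.002], 0.2)]
axis [312.2563211  108.50900179] x+-35 [275.12156905 108.3888604 ] [349.38990876 108.67868872]
232 48
```

View pics/w6c.png

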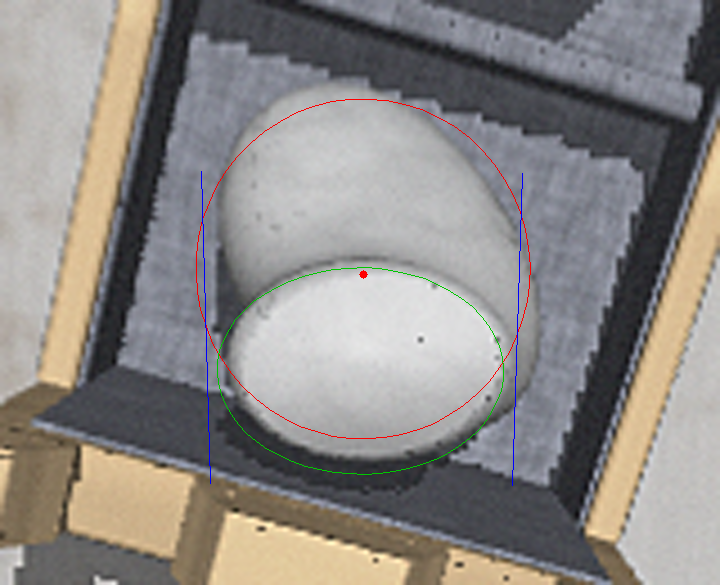

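The overlay shows the head fits an oval 51 mm wide along world 3°, centred at crop (366,358). The body is centred about 3–4 mm right of the red mark, so x ≈ 0.610. I take the carving across its x, 86 mm up, slightly toward the head.

Emit:
play_rows:
  plan:
    - [1.5,0,0,0,0,0]
    - [2.9,0.09,0,0,0,0]
    - [1.5,0,0,0,0,0]
    - [0,0,2,0,0,0]
    - [0,0,3,0,0,0]
    - [0,0,3,0,0,0]
    - [0,0,3,0,0,0]
    - [0,0,2,0,0,0]
    - [0,0,1.5,0,0,0]
    - [0,0,1,0,0,0]
    - [0,0,0.6,0,0,0]
    - [0,0,0.2,0,0,0]
    - [0,0,0,0,0,0]
    - [0,0,0,0,0,0]

```text
clock: 21.72
tool_pos: [0.6111, -0.2004, 0.0958]
orientation: [-179.9, -0.0, -86.6]
force: [-0.0, -0.1, 0.9]
opening: 0.0876
gripper_force: 0.0
```

```bash
python3 w.py scene sc3.png
python3 - <<'E'
import cv2
a=cv2.imread('pics/sc3.png')[170:300,365:515]; cv2.imwrite('pics/sc3c.png',cv2.resize(a,None,fx=4.5,fy=4.5,interpolation=cv2.INTER_CUBIC))
E
```

```text
21.77 [ 0.6111 -0.2003  0.096 ] [-179.9   -0.   -86.6] [-0.181 -0.725  0.891] [-128.7    0.3  -43.1]
```

View pics/sc3c.png

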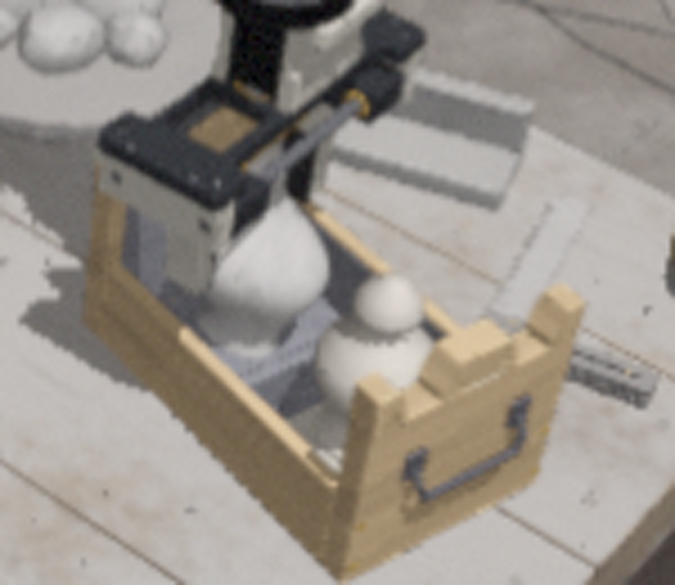

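The fingers straddle the carving's upper body at crop (265,250), clear of the walls, and no contact force shows. Closing.

Emit:
play_rows:
  plan:
    - [0,0,0,0,0,0]
    - [0,0,0,0,0,0]
    - [0,0,0,0,0,0]
    - [0,0,0,0,0,0]
    - [0,0,0,0,0,0]
    - [0,0,0,0,0,0]
    - [0,0,0,0,0,0]
  grip: 5.0

```text
clock: 22.35
tool_pos: [0.6105, -0.2002, 0.095]
orientation: [-180.0, -0.0, -86.6]
force: [-0.3, 1.0, 1.3]
opening: 0.0607
gripper_force: 28.3
```

```bash
python3 w.py wrist w7.png carving_c; python3 -c "
from h import *
o=get_obs(); print(o['opening'],o['gripper_force'],o['force'],o['moment'])"
```

```text
22.4 [ 0.6105 -0.2002  0.095 ] [-180.    -0.   -86.6] [ 0.614 -0.284  0.235] [ 162.1    0.  -176.6]
carving_c [([0.613, -0.2086, 0.0676], 0.63)]
0.06103851809704765 28.34542780299671 [ 1.12322769 -0.25848781  1.09238677] [ 0.04157578  0.09501163 -0.07232932]
```

Emit:
play_rows:
  plan:
    - [0,0,-0.3,0,0,0]
    - [0,0,-0.7,0,0,0]
    - [0,0,-1,0,0,0]
    - [0,0,-1.5,0,0,0]
    - [0,0,-1.5,0,0,0]
    - [0,0,-2,0,0,0]
    - [0,0,-2,0,0,0]
    - [0,0,-2,0,0,0]
    - [0,0,-2,0,0,0]
    - [0,0,-2,0,0,0]
    - [0,0,-1.5,0,0,0]
    - [0,0,-0.7,0,0,0]
    - [0,0,-0.3,0,0,0]
    - [0,0,0,0,0,0]
    - [0,0,0,0,0,0]

```text
clock: 23.7
tool_pos: [0.6099, -0.1999, 0.2688]
orientation: [179.9, 0.0, -86.6]
force: [-0.0, 0.0, -4.1]
opening: 0.061
gripper_force: 28.0
```

```bash
python3 w.py scene sc4.png carving_c
python3 - <<'E'
import cv2
a=cv2.imread('pics/sc4.png')[110:270,365:515]; cv2.imwrite('pics/sc4c.png',cv2.resize(a,None,fx=3.75,fy=3.75,interpolation=cv2.INTER_CUBIC))
from h import *
s=snapshot('top')
print(proj(s,[[.472,.288,.02]]))
E
```

```text
23.75 [ 0.6098 -0.2     0.2685] [179.9   0.  -86.6] [-0.181 -0.725  0.891] [-128.7    0.3  -43.1]
carving_c [([0.6145, -0.2127, 0.244], 0.98)]
[[205.30315396 221.09615635]]
```

View pics/sc4c.png

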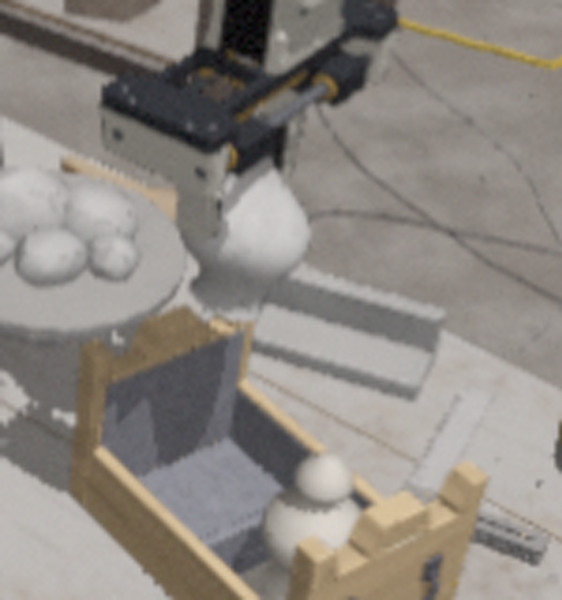

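The carving hangs upright at crop (260,240), clear of the case, and the finial still stands at (320,500). Next I carry it to the slab.

Emit:
play_rows:
  plan:
    - [-0.84,0.18,0,0,0,0]
    - [-1.69,0.37,0,0,0,0]
    - [-2.53,0.55,0,0,0,0]
    - [-3.37,0.74,0,0,0,0]
    - [-3.37,0.74,0,0,0,0]
    - [-3.37,0.74,0,0,0,0]
    - [-3.37,0.74,0,0,0,0]
    - [-3.37,0.74,0,0,0,0]
    - [-3.37,0.74,0,0,0,0]
    - [-3.37,0.74,0,0,0,0]
    - [-3.37,0.74,0,0,0,0]
    - [-3.37,0.74,0,0,0,0]
    - [-3.37,0.74,0,0,0,0]
    - [-3.37,0.74,0,0,0,0]
    - [-3.37,0.74,0,0,0,0]
    - [-2.53,0.55,0,0,0,0]
    - [-1.69,0.37,0,0,0,0]
    - [-0.84,0.18,0,0,0,0]

```text
clock: 25.35
tool_pos: [0.4689, 0.3004, 0.2693]
orientation: [180.0, -0.0, -86.5]
force: [0.4, -0.6, -3.2]
opening: 0.0608
gripper_force: 28.0
```

Emit:
play_rows:
  plan:
    - [0,0,0.5,0,0,0]
    - [0,0,1,0,0,0]
    - [0,0,1.5,0,0,0]
    - [0,0,1.5,0,0,0]
    - [0,0,1.5,0,0,0]
    - [0,0,1.5,0,0,0]
    - [0,0,1,0,0,0]
    - [0,0,0.5,0,0,0]
    - [0,0,0,0,0,0]
    - [0,0,0,0,0,0]

```text
clock: 26.18
tool_pos: [0.4704, 0.2977, 0.18]
orientation: [-180.0, -0.0, -86.6]
force: [0.1, -0.3, -3.3]
opening: 0.061
gripper_force: 28.0
```

```bash
python3 w.py wrist w8.png slab_top carving_c;  python3 w.py scene sc5.png slab_top carving_c
python3 - <<'E'
import cv2
a=cv2.imread('pics/sc5.png')[90:220,185:335]; a=cv2.resize(a,None,fx=3,fy=3,interpolation=cv2.INTER_CUBIC)
b=cv2.imread('pics/w8.png')[:260]; b=cv2.resize(b,(450,183))
import numpy as np
cv2.imwrite('pics/c5.png',np.vstack([a,b]))
E
```

```text
26.23 [0.4706 0.2981 0.1805] [-180.     0.   -86.6] [0.474 0.214 0.32 ] [ 162.1    0.  -176.6]
slab_top [([0.4743, 0.291, 0.0213], 0.59)]
carving_c [([0.4741, 0.2878, 0.1517], 0.97)]
26.38 [0.4704 0.2984 0.1807] [-1.799e+02  1.000e-01 -8.660e+01] [-0.181 -0.725  0.891] [-128.7    0.3  -43.1]
slab_top [([0.472, 0.288, 0.0174], 0.67)]
carving_c [([0.4722, 0.2876, 0.1541], 0.93)]
```

View pics/c5.png

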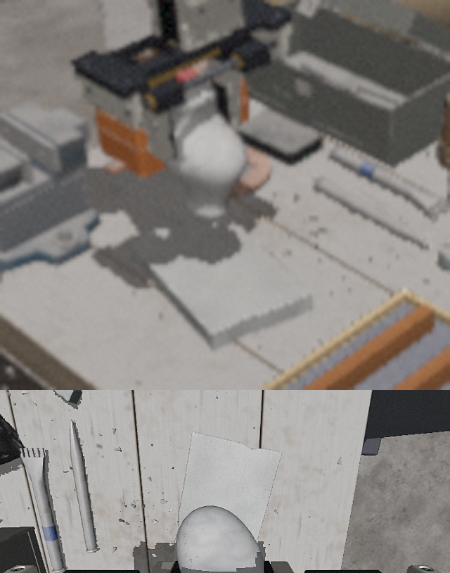

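The carving hangs upright over the slab in both views, and both bars lie in the lid at lower right. I lower it, slowly at the end.

Emit:
play_rows:
  plan:
    - [0,0,0.5,0,0,0]
    - [0,0,1,0,0,0]
    - [0,0,1.5,0,0,0]
    - [0,0,1.5,0,0,0]
    - [0,0,1,0,0,0]
    - [0,0,0.6,0,0,0]
    - [0,0,0.4,0,0,0]
    - [0,0,0.2,0,0,0]
    - [0,0,0.1,0,0,0]
    - [0,0,0.1,0,0,0]
    - [0,0,0,0,0,0]
    - [0,0,0,0,0,0]

```text
clock: 27.48
tool_pos: [0.4703, 0.2983, 0.1113]
orientation: [-180.0, 0.0, -86.6]
force: [0.0, 1.4, -3.9]
opening: 0.0607
gripper_force: 28.0
```

Emit:
play_rows:
  plan:
    - [0,0,0.1,0,0,0]
    - [0,0,0.1,0,0,0]
    - [0,0,0,0,0,0]
    - [0,0,0,0,0,0]

```text
clock: 27.82
tool_pos: [0.47, 0.298, 0.1088]
orientation: [180.0, -0.0, -86.6]
force: [-0.1, 0.1, -4.1]
opening: 0.0609
gripper_force: 28.0
```

Emit:
play_rows:
  plan:
    - [0,0,0.08,0,0,0]
    - [0,0,0.06,0,0,0]
    - [0,0,0,0,0,0]
    - [0,0,0,0,0,0]

```text
clock: 28.15
tool_pos: [0.47, 0.298, 0.1073]
orientation: [180.0, -0.0, -86.6]
force: [0.1, -1.4, -3.9]
opening: 0.0611
gripper_force: 28.0
```

Emit:
play_rows:
  plan:
    - [0,0,0.08,0,0,0]
    - [0,0,0,0,0,0]
    - [0,0,0,0,0,0]

```text
clock: 28.4
tool_pos: [0.4703, 0.2984, 0.107]
orientation: [-180.0, 0.0, -86.6]
force: [-1.6, 1.0, 0.2]
opening: 0.0611
gripper_force: 28.4
```

Emit:
play_rows:
  plan:
    - [0,0,0.06,0,0,0]
    - [0,0,0,0,0,0]
    - [0,0,0,0,0,0]

```text
clock: 28.65
tool_pos: [0.4703, 0.2986, 0.1069]
orientation: [-179.9, 0.1, -86.6]
force: [-3.7, 0.1, 4.9]
opening: 0.0607
gripper_force: 28.8
```

Emit:
play_rows:
  plan:
    - [0,0,0,0,0,0]
    - [0,0,0,0,0,0]
    - [0,0,0,0,0,0]
    - [0,0,0,0,0,0]
    - [0,0,0,0,0,0]
  grip: 8.76

```text
clock: 29.07
tool_pos: [0.4701, 0.2979, 0.1059]
orientation: [180.0, -0.0, -86.6]
force: [0.7, -0.0, 0.2]
opening: 0.0857
gripper_force: 0.0
```

Emit:
play_rows:
  plan:
    - [0,0,-0.6,0,0,0]
    - [0,0,-1.5,0,0,0]
    - [0,0,-3,0,0,0]
    - [0,0,-3,0,0,0]
    - [0,0,-3,0,0,0]
    - [0,0,-2,0,0,0]
    - [0,0,0,0,0,0]
    - [0,0,0,0,0,0]

```text
clock: 29.73
tool_pos: [0.4704, 0.2985, 0.2387]
orientation: [-179.9, 0.1, -86.6]
force: [-0.4, -0.6, -0.4]
opening: 0.0875
gripper_force: 0.0
```

```bash
python3 w.py scene sc6.png carving_c bar_near_c bar_far_c finial_c; python3 w.py wrist w9.png carving_c bar_near_c bar_far_c
```

```text
29.78 [0.4699 0.298  0.2373] [-180.     0.   -86.6] [-0.181 -0.725  0.891] [-128.7    0.3  -43.1]
carving_c [([0.4722, 0.2911, 0.0768], 0.79)]
bar_near_c [([0.4629, 0.0764, 0.0214], 0.83)]
bar_far_c [([0.4743, 0.0171, 0.0199], 0.62)]
finial_c [([0.5842, -0.3076, 0.0693], 0.8)]
30.03 [0.4698 0.2977 0.236 ] [ 1.799e+02 -1.000e-01 -8.660e+01] [0.473 0.214 0.376] [ 1.622e+02 -1.000e-01 -1.766e+02]
carving_c [([0.4726, 0.2904, 0.0779], 0.76)]
bar_near_c []
bar_far_c []
```

View pics/sc6.png

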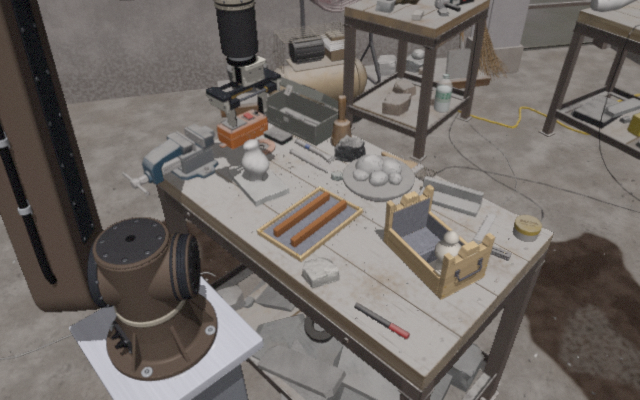

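The scene shows the carving upright on the slab (256,160), both bars in the lid, the finial in the case at (449,245), and the chunk, pen and chisel where they were. Next I fetch the first bar back.

Emit:
play_rows:
  plan:
    - [1.57,0.1,0,0,0,0]
    - [3.14,0.21,0,0,0,0]
    - [3.14,0.21,0,0,0,0]
    - [3.14,0.22,0,0,0,0]
    - [3.14,0.22,0,0,0,0]
    - [3.14,0.22,0,0,0,0]
    - [3.14,0.22,0,0,0,0]
    - [1.54,0.1,0,0,0,0]
    - [0,0,0,0,0,7.16]
    - [0,0,0,0,0,7.16]
    - [0,0,0,0,0,7.16]
    - [0,0,0,0,0,7.16]
    - [0,0,0,0,0,7.16]
    - [0,0,0,0,0,7.16]
    - [0,0,0,0,0,7.16]
    - [0,0,0,0,0,7.16]
    - [0,0,0,0,0,7.16]
    - [0,0,0,0,0,7.16]
    - [0,0,0,0,0,7.16]
  grip: 3.0

```text
clock: 31.77
tool_pos: [0.4677, 0.0775, 0.2369]
orientation: [-180.0, -0.0, -165.7]
force: [0.4, -1.0, -0.7]
opening: 0.0295
gripper_force: 0.0
```

Emit:
play_rows:
  plan:
    - [0,0,2,0,0,7.16]
    - [0,0,3,0,0,1.4]
    - [0,0,3,0,0,0]
    - [0,0,3,0,0,0]
    - [0,0,2,0,0,0]
    - [0,0,0,0,0,0]
    - [0,0,0,0,0,0]

```text
clock: 32.35
tool_pos: [0.4675, 0.0773, 0.1067]
orientation: [-179.9, -0.1, -173.9]
force: [0.4, -0.2, 0.2]
opening: 0.0296
gripper_force: 0.0
```

Emit:
play_rows:
  plan:
    - [0,0.07,1.5,0,0,0]
    - [0,0,2.2,0,0,0]
    - [0,0,2,0,0,0]
    - [0,0,1.2,0,0,0]
    - [0,0,0.6,0,0,0]
    - [0,0,0.3,0,0,0]
    - [0,0,0,0,0,0]
    - [0,0,0,0,0,0]

```text
clock: 33.02
tool_pos: [0.4687, 0.0792, 0.0301]
orientation: [180.0, 0.1, -173.9]
force: [-0.2, -0.5, 0.4]
opening: 0.0299
gripper_force: 0.0
```

Emit:
play_rows:
  plan:
    - [0,0,0,0,0,0]
    - [0,0,0,0,0,0]
    - [0,0,0,0,0,0]
    - [0,0,0,0,0,0]
    - [0,0,0,0,0,0]
  grip: 0.8

```text
clock: 33.43
tool_pos: [0.4683, 0.079, 0.0297]
orientation: [180.0, 0.1, -173.9]
force: [-2.7, -0.3, 7.6]
opening: 0.0158
gripper_force: 30.0
```

Emit:
play_rows:
  plan:
    - [0,0,-0.5,0,0,0]
    - [0,0,-2,0,0,0]
    - [0,0,-3.5,0,0,0]
    - [0,0,-4,0,0,0]
    - [0,0,-4,0,0,0]
    - [0,0,-4,0,0,0]
    - [0,0,-3,0,0,0]
    - [-0.3,-1.7,-1,0,0,0]
    - [-0.59,-3.4,0,0,0,0]
    - [-0.59,-3.4,0,0,0,0]
    - [-0.59,-3.4,0,0,0,0]
    - [-0.59,-3.4,0,0,0,0]
    - [-0.59,-3.4,0,0,0,0]
    - [-0.59,-3.4,0,0,0,0]
    - [-0.59,-3.4,0,0,0,0]
    - [-0.59,-3.4,0,0,0,0]
    - [-0.59,-3.4,0,0,0,0]
    - [-0.28,-1.7,0,0,0,0]

```text
clock: 34.93
tool_pos: [0.5624, -0.2563, 0.2485]
orientation: [-180.0, -0.1, -174.0]
force: [-0.7, 1.2, -1.5]
opening: 0.0157
gripper_force: 30.0
```

Emit:
play_rows:
  plan:
    - [0,0,0,0,0,-7.16]
    - [0,0,0,0,0,-7.16]
    - [0,0,0,0,0,-7.16]
    - [0,0,0,0,0,-7.16]
    - [0,0,0,0,0,-7.16]
    - [0,0,0,0,0,-7.16]
    - [0,0,0,0,0,-7.16]
    - [0,0,0,0,0,-7.16]
    - [0,0,0,0,0,-7.16]
    - [0,0,0,0,0,-7.16]
    - [0,0,0,0,0,0]
    - [0,0,0,0,0,0]

```text
clock: 35.93
tool_pos: [0.5621, -0.253, 0.2489]
orientation: [180.0, 0.0, -102.6]
force: [-0.7, 1.0, -0.2]
opening: 0.0159
gripper_force: 30.0
```

Emit:
play_rows:
  plan:
    - [0,-0.09,1.5,0,0,-0.3]
    - [0,0,2.5,0,0,0]
    - [0,0,2.2,0,0,0]
    - [0,0,1.4,0,0,0]
    - [0,0,0.8,0,0,0]
    - [0,0,0,0,0,0]
    - [0,0,0,0,0,0]
    - [0,0,0,0,0,0]

```text
clock: 36.6
tool_pos: [0.564, -0.2535, 0.1662]
orientation: [-179.9, -0.0, -102.1]
force: [-0.1, -1.0, -0.9]
opening: 0.0157
gripper_force: 30.0
```

```bash
python3 w.py wrist w10.png bar_near_c finial_c; python3 -c "
import cv2
cv2.imwrite('pics/w10c.png',cv2.imread('pics/w10.png')[:260])"
```

```text
36.65 [ 0.5641 -0.2535  0.1664] [-179.9   -0.  -102.1] [ 0.545 -0.336  0.306] [1.621e+02 1.000e-01 1.679e+02]
bar_near_c [([0.5645, -0.2551, 0.1559], 0.8), ([0.5889, -0.3126, 0.0671], 0.58)]
finial_c [([0.5888, -0.3128, 0.0661], 0.81)]
```

View pics/w10c.png

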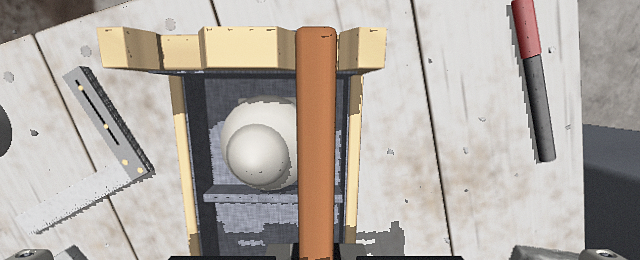

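The bar lines up over the near notch (end at column ~316, row 35). I lower it slowly with a 1 mm correction.

Emit:
play_rows:
  plan:
    - [0,0.1,0.5,0,0,0.2]
    - [0,0,0.6,0,0,0]
    - [0,0,0.6,0,0,0]
    - [0,0,0.5,0,0,0]
    - [0,0,0.3,0,0,0]
    - [0,0,0.2,0,0,0]
    - [0,0,0.1,0,0,0]
    - [0,0,0,0,0,0]
    - [0,0,0,0,0,0]

```text
clock: 37.5
tool_pos: [0.5624, -0.2532, 0.1371]
orientation: [-180.0, -0.0, -102.2]
force: [-0.6, 0.2, -1.3]
opening: 0.0159
gripper_force: 30.0
```

Emit:
play_rows:
  plan:
    - [0,0,0.1,0,0,0]
    - [0,0,0.1,0,0,0]
    - [0,0,0.05,0,0,0]
    - [0,0,0,0,0,0]
    - [0,0,0,0,0,0]

```text
clock: 37.92
tool_pos: [0.5624, -0.2531, 0.1347]
orientation: [-180.0, 0.0, -102.2]
force: [-0.7, 1.0, 0.6]
opening: 0.0158
gripper_force: 30.0
```

Emit:
play_rows:
  plan:
    - [0,0,0.08,0,0,0]
    - [0,0,0.05,0,0,0]
    - [0,0,0,0,0,0]
    - [0,0,0,0,0,0]

```text
clock: 38.25
tool_pos: [0.5624, -0.2532, 0.1346]
orientation: [-180.0, -0.0, -102.2]
force: [-3.3, 2.5, 9.8]
opening: 0.0154
gripper_force: 30.0
```

Emit:
play_rows:
  plan:
    - [0,0,0,0,0,0]
    - [0,0,0,0,0,0]
    - [0,0,0,0,0,0]
    - [0,0,0,0,0,0]
  grip: 3.0

```text
clock: 38.58
tool_pos: [0.5623, -0.2531, 0.133]
orientation: [180.0, -0.0, -102.2]
force: [-0.2, 0.7, -0.8]
opening: 0.0295
gripper_force: 0.0
```

Emit:
play_rows:
  plan:
    - [0,0,-0.5,0,0,0]
    - [0,0,-1.5,0,0,0]
    - [0,0,-3,0,0,0]
    - [0,0,-3,0,0,0]
    - [0,0,-2.5,0,0,7.16]
    - [0,0,-1,0,0,7.16]
    - [0,0,0,0,0,7.16]
    - [0,0,0,0,0,7.16]
    - [0,0,0,0,0,7.16]
    - [0,0,0,0,0,7.16]
    - [0,0,0,0,0,7.16]
    - [0,0,0,0,0,7.16]
    - [0,0,0,0,0,7.16]
    - [0,0,0,0,0,7.16]

```text
clock: 39.75
tool_pos: [0.5623, -0.2532, 0.2485]
orientation: [-180.0, 0.0, -174.2]
force: [1.1, -0.1, -1.1]
opening: 0.0301
gripper_force: 0.0
```

Emit:
play_rows:
  plan:
    - [0.37,1.75,0,0,0,0]
    - [0.73,3.5,0,0,0,0]
    - [0.73,3.5,0,0,0,0]
    - [0.73,3.5,0,0,0,0]
    - [0.73,3.5,0,0,0,0]
    - [0.73,3.5,0,0,0,0]
    - [0.73,3.5,1,0,0,0]
    - [0.73,3.5,2,0,0,0]
    - [0.36,1.7,3,0,0,0]
    - [0,0,3,0,0,0]
    - [0,0,3,0,0,0]
    - [0,0,2,0,0,0]
    - [0,0,0,0,0,0]
    - [0,0,0,0,0,0]

```text
clock: 40.92
tool_pos: [0.474, 0.0183, 0.1081]
orientation: [-179.9, -0.1, -173.8]
force: [0.8, 0.0, 0.6]
opening: 0.0302
gripper_force: 0.0
```

Emit:
play_rows:
  plan:
    - [0,0,1.5,0,0,0]
    - [0,0,2.2,0,0,0]
    - [0,0,2,0,0,0]
    - [0,0,1.2,0,0,0]
    - [0,0,0.5,0,0,0]
    - [0,0,0.3,0,0,0]
    - [0,0,0,0,0,0]
    - [0,0,0,0,0,0]

```text
clock: 41.58
tool_pos: [0.4752, 0.0188, 0.0324]
orientation: [180.0, 0.1, -173.8]
force: [0.2, 0.6, 0.7]
opening: 0.0301
gripper_force: 0.0
```

Emit:
play_rows:
  plan:
    - [0,0,0,0,0,0]
    - [0,0,0,0,0,0]
    - [0,0,0,0,0,0]
    - [0,0,0,0,0,0]
    - [0,0,0,0,0,0]
  grip: 0.8

```text
clock: 42.0
tool_pos: [0.4746, 0.0187, 0.0318]
orientation: [180.0, 0.1, -173.8]
force: [-2.2, 0.3, 6.5]
opening: 0.0156
gripper_force: 30.0
```

Emit:
play_rows:
  plan:
    - [0,0,-0.5,0,0,0]
    - [0,0,-2,0,0,0]
    - [0,0,-3.5,0,0,0]
    - [0,0,-4,0,0,0]
    - [0,0,-4,0,0,0]
    - [0,0,-4,0,0,0]
    - [0,0,-3,0,0,0]
    - [-0.71,-1.68,-1,0,0,0]
    - [-1.42,-3.36,0,0,0,0]
    - [-1.42,-3.36,0,0,0,0]
    - [-1.42,-3.36,0,0,0,0]
    - [-1.42,-3.36,0,0,0,0]
    - [-1.42,-3.36,0,0,0,0]
    - [-1.42,-3.36,0,0,0,0]
    - [-1.42,-3.36,0,0,0,0]
    - [-1.42,-3.36,0,0,0,0]
    - [-0.71,-1.68,0,0,0,0]
    - [0,0,0,0,0,0]

```text
clock: 43.5
tool_pos: [0.6343, -0.2719, 0.2495]
orientation: [180.0, -0.1, -174.0]
force: [-1.2, 0.1, -0.6]
opening: 0.0155
gripper_force: 30.0
```

Emit:
play_rows:
  plan:
    - [0,0,0,0,0,-7.16]
    - [0,0,0,0,0,-7.16]
    - [0,0,0,0,0,-7.16]
    - [0,0,0,0,0,-7.16]
    - [0,0,0,0,0,-7.16]
    - [0,0,0,0,0,-7.16]
    - [0,0,0,0,0,-7.16]
    - [0,0,0,0,0,-7.16]
    - [0,0,0,0,0,-7.16]
    - [0,0,0,0,0,-7.16]
    - [0,0,0,0,0,0]
    - [0,0,0,0,0,0]

```text
clock: 44.5
tool_pos: [0.6334, -0.2681, 0.2512]
orientation: [180.0, 0.0, -102.5]
force: [0.0, 0.1, -0.7]
opening: 0.0155
gripper_force: 30.0
```

Emit:
play_rows:
  plan:
    - [0,-0.05,1.5,0,0,-0.2]
    - [0,0,2.5,0,0,0]
    - [0,0,2.2,0,0,0]
    - [0,0,1.4,0,0,0]
    - [0,0,0.7,0,0,0]
    - [0,0,0,0,0,0]
    - [0,0,0,0,0,0]
    - [0,0,0,0,0,0]

```text
clock: 45.17
tool_pos: [0.635, -0.2687, 0.1697]
orientation: [-179.9, -0.0, -102.1]
force: [0.0, 0.3, -1.0]
opening: 0.0156
gripper_force: 30.0
```

```bash
python3 w.py wrist w11.png bar_far_c bar_near_c case finial_c
python3 - <<'E'
from h import *
s=snapshot('wrist'); h=cv2.cvtColor(s['frame'],cv2.COLOR_RGB2HSV).astype(int)
m=(h[...,1]>100)&(h[...,0]<14)
tz=get_obs()['tool_pos'][2]
n,l,st,_=cv2.connectedComponentsWithStats(cv2.morphologyEx(m[:240].astype(np.uint8),cv2.MORPH_OPEN,np.ones((3,3))))
for k in range(1,n):
    if st[k,4]<1500: continue
    print('blob',st[k])
    for z in (.137,tz):
        for f in (0,-1):
            e=[]
            for v in range(90,225,3):
                c=np.flatnonzero(l[v]==k)
                if len(c)>5: e.append((c[f]+(-.5 if f==0 else .5),v))
            w=unproj(s,e,z)*1000; vx,vy,x0,y0=cv2.fitLine(np.float32(w[:,:2]),cv2.DIST_HUBER,0,.01,.01).ravel()
            print(round(z,3),'x at y=-260',round(x0+vx*(-260-y0)/vy,1),'dir',round(np.degrees(np.arctan2(vy,vx))%180,2))
E
```

```text
45.22 [ 0.635  -0.2687  0.1698] [-179.9   -0.  -102.1] [ 0.616 -0.351  0.31 ] [1.621e+02 1.000e-01 1.680e+02]
bar_far_c [([0.6352, -0.2656, 0.1565], 0.94)]
bar_near_c [([0.5613, -0.2579, 0.123], 0.6)]
case [([0.5921, -0.2607, -0.0026], 0.74)]
finial_c [([0.5863, -0.3106, 0.067], 0.95)]
blob [ 296   35   41  205 7618]
0.137 x at y=-260 644.4 dir 78.03
0.137 x at y=-260 625.2 dir 77.87
0.169 x at y=-260 642.5 dir 78.03
0.169 x at y=-260 626.9 dir 77.87
blob [ 427   41   62  199 6598]
0.137 x at y=-260 569.1 dir 77.42
0.137 x at y=-260 552.3 dir 77.7
0.169 x at y=-260 581.4 dir 77.42
0.169 x at y=-260 567.6 dir 77.7
```

The bar spacing measures 72 mm, so the bar is aligned with its notch. Lowering.

Emit:
play_rows:
  plan:
    - [0,0.05,0.5,0,0,0.3]
    - [0,0,0.7,0,0,0]
    - [0,0,0.6,0,0,0]
    - [0,0,0.5,0,0,0]
    - [0,0,0.4,0,0,0]
    - [0,0,0.2,0,0,0]
    - [0,0,0.1,0,0,0]
    - [0,0,0,0,0,0]
    - [0,0,0,0,0,0]

```text
clock: 46.22
tool_pos: [0.6339, -0.2685, 0.1384]
orientation: [-180.0, -0.0, -102.3]
force: [-0.2, -0.9, -0.7]
opening: 0.0162
gripper_force: 30.0
```

Emit:
play_rows:
  plan:
    - [0,0,0.1,0,0,0]
    - [0,0,0.05,0,0,0]
    - [0,0,0.05,0,0,0]
    - [0,0,0,0,0,0]
    - [0,0,0,0,0,0]

```text
clock: 46.63
tool_pos: [0.6339, -0.2685, 0.1369]
orientation: [-180.0, -0.0, -102.3]
force: [-1.2, 0.9, 4.0]
opening: 0.0158
gripper_force: 30.0
```

Contact came at the expected height (0.137), so the bar is seated. Releasing and rising clear.

Emit:
play_rows:
  plan:
    - [0,0,0.05,0,0,0]
    - [0,0,0,0,0,0]

```text
clock: 46.8
tool_pos: [0.6339, -0.2685, 0.1369]
orientation: [-179.9, -0.0, -102.3]
force: [-2.8, 2.1, 9.0]
opening: 0.0156
gripper_force: 30.0
```

Emit:
play_rows:
  plan:
    - [0,0,0,0,0,0]
    - [0,0,0,0,0,0]
    - [0,0,0,0,0,0]
    - [0,0,0,0,0,0]
  grip: 3.0

```text
clock: 47.13
tool_pos: [0.6337, -0.2685, 0.1353]
orientation: [180.0, 0.0, -102.3]
force: [-0.3, 0.0, -0.0]
opening: 0.0293
gripper_force: 0.0
```

Emit:
play_rows:
  plan:
    - [0,0,-0.5,0,0,0]
    - [0,0,-1.5,0,0,0]
    - [0,0,-3,0,0,0]
    - [0,0,-3,0,0,0]
    - [0,0,-3,0,0,0]
    - [0,0,-3,0,0,0]
    - [-2,2,-2,0,0,0]
    - [-3,2,0,0,0,0]
    - [-1,1,0,0,0,0]
    - [0,0,0,0,0,0]
    - [0,0,0,0,0,0]

```text
clock: 48.05
tool_pos: [0.5976, -0.1985, 0.2968]
orientation: [-179.9, 0.0, -102.3]
force: [-0.0, -1.2, -0.0]
opening: 0.0301
gripper_force: 0.0
```

```bash
python3 w.py wrist w12.png bar_near_c bar_far_c finial_c; python3 w.py scene sc7.png bar_near_c bar_far_c finial_c carving_c chunk_c pen_c chisel_c; python3 w.py top t7.png bar_near_c bar_far_c finial_c carving_c chunk_c pen_c chisel_c
python3 - <<'E'
from h import *
s=snapshot('wrist'); h=cv2.cvtColor(s['frame'],cv2.COLOR_RGB2HSV).astype(int)
m=(h[...,1]>100)&(h[...,0]<14)
n,l,st,_=cv2.connectedComponentsWithStats(cv2.morphologyEx(m[:240].astype(np.uint8),cv2.MORPH_OPEN,np.ones((3,3))))
for k in range(1,n):
    if st[k,4]<800: continue
    print('blob',st[k])
    for f in (0,-1):
        e=[(c[f]+(-.5 if f==0 else .5),v) for v in range(st[k,1]+12,st[k,1]+st[k,3]-10,3) if len(c:=np.flatnonzero(l[v]==k))>5]
        w=unproj(s,e,.137)*1000; vx,vy,x0,y0=cv2.fitLine(np.float32(w[:,:2]),cv2.DIST_HUBER,0,.01,.01).ravel()
        print('x at y=-262',round(x0+vx*(-262-y0)/vy,1),'dir',round(np.degrees(np.arctan2(vy,vx))%180,2))
E
```

```text
48.1 [ 0.5979 -0.199   0.2963] [-180.     0.  -102.3] [ 0.578 -0.281  0.437] [1.621e+02 1.000e-01 1.678e+02]
bar_near_c [([0.5593, -0.2542, 0.1254], 0.68)]
bar_far_c [([0.637, -0.264, 0.1256], 0.92)]
finial_c [([0.5881, -0.3108, 0.0671], 0.74)]
48.3 [ 0.5979 -0.1998  0.2952] [ 180.    -0.  -102.4] [-0.181 -0.725  0.891] [-128.7    0.3  -43.1]
bar_near_c [([0.5573, -0.252, 0.125], 0.78)]
bar_far_c [([0.633, -0.2713, 0.1244], 0.7)]
finial_c [([0.5858, -0.3082, 0.0675], 0.71)]
carving_c [([0.4693, 0.2876, 0.078], 0.83), ([0.5867, -0.3097, 0.0697], 0.53)]
chunk_c [([0.3523, -0.1062, 0.0159], 0.94)]
pen_c [([0.3658, -0.3056, 0.007], 0.77)]
chisel_c [([0.6551, 0.27, 0.0064], 0.56)]
48.7 [ 0.5977 -0.1993  0.2956] [ 180.    -0.  -102.4] [ 0.288 -0.003  1.081] [-167.4   -0.2  -89.9]
bar_near_c [([0.5603, -0.2547, 0.1236], 0.88)]
bar_far_c [([0.6344, -0.2677, 0.1237], 0.89), ([0.6584, 0.2714, 0.0089], 0.48)]
finial_c [([0.5877, -0.308, 0.0674], 0.59)]
carving_c [([0.4702, 0.2894, 0.0819], 0.72)]
chunk_c [([0.4743, 0.2897, 0.0198], 0.64)]
pen_c [([0.3641, -0.3031, 0.0053], 0.73)]
chisel_c [([0.6606, 0.2716, 0.0104], 0.7)]
blob [ 243    0   31  232 4408]
x at y=-262 641.5 dir 77.71
x at y=-262 624.6 dir 77.67
blob [ 331    0   24  229 4214]
x at y=-262 567.5 dir 77.78
x at y=-262 551.2 dir 77.8
```

```bash
python3 -c "
from h import *
print(close_job())"
```

```text
the job is handed in; nothing more can be done
None
```

The job is handed in: the carving stands upright in the middle of the slab, both keeper bars are back down in their notches over the finial (contact heights and spacing check out), and the finial, stone, pen and chisel measured where they started.

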